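# Set out the soaking pail and open the bit cleaner

### The job

Get ready to soak the router bits: lift the small steel pail up and off its hook and stand it upright near the middle of the drip tray, letting go without dropping it. Then open the cleaner bottle: press its push-and-turn safety cap down, twist it counter-clockwise until it comes free, and lift it straight up about 6 cm. Finish while still gripping the cap, held level and steady above the bottle, and leave the router and the other tools where they lie.

Things in the scene. Friction and masses are not known exactly. Their poses are not given: they have to be found in the camera images.
- pail_grip (a point): Small open steel pail (60 mm across the rim, 55 mm tall, 0.16 kg) with a rigid upright bail, hung on a hook. This point: on the pail's axis, in the middle of the bail's upright straps, 108 mm above the underside, 20 mm below the bail's top. z up, y across the bail. The two straps (14 mm wide along x, straight from 20 mm below to 20 mm above here) are 39 mm apart over their outer faces along y.
- hook (a point): Where the bail's 3 mm thick top bar rests, on the hook's 8 mm arm, 230 mm above the bench. Axes of the stand: z up, the arm points along -x (roughly to the robot), is level for 18 mm past here, then turns up; its tip is 18 mm out and 14 mm higher still. To unhook: raise the pail 20 mm or more, draw it 60 mm or more along -x. Grip the bail's straps from outside, the arm passing between the fingers.
- stand: The hook's stand, screwed to the bench, left or right of the tray: plywood base 130 x 110 mm, 18 mm thick, origin at the centre of its underside, hook arm along its -x. The steel upright, 14 mm thick, stands at x = +45 mm and is no higher than the arm (233 mm).
- tray: Shallow square steel drip tray fixed on the bench, 160 x 160 mm, 12 mm high, 3 mm walls and floor. Origin at the centre of its underside, inner floor 3 mm above it; x and y along its sides. The pail is to stand upright on its floor, well inside: its axis within 45 mm of the middle along x and along y.
- cap_center (a point): Grey ribbed push-and-turn cap on the bottle, 56 mm across, 30 mm tall, 0.05 kg, gripped by its sides from above. This point: on its axis, half-way up. z up; it turns with the cap. A spring holds the cap up in its locks (4 N at rest, 0.8 N more per mm). Press it down 5 to 7 mm (8 to 10 N; the locks are 4 mm deep, 8.5 mm is the stop) and keep it down while turning.
- cap_seat (a point): Fixed point of the bottle: where the cap's centre sits while locked, on the neck's axis, 144 mm above the bench. z up; the cap's axes match these while locked. Pressed down, the cap turns only counter-clockwise seen from above; it is free from about 40 to 80 degrees of turn (60 is best), then lifts straight off. Bottle's rim is 0.5 mm below here.
- bottle: White square plastic bottle, 80 x 80 mm, held fast in a plywood seat (112 x 112 mm, 46 mm high) screwed to the bench, left or right of the tray; it cannot turn. Origin on the bench under its axis. Shoulder: 98 mm above the bench at the body's edge, rising to 112 mm at the neck.
- router: Cordless trim router lying on its side, about 230 mm long along its y and 86 mm high; origin below its middle, on the bench. Bystander.
- wrench: Steel spindle wrench, 130 mm long, lying flat. Bystander.
- clamp: Plastic spring clamp, about 135 x 80 mm, 26 mm high, lying flat. Bystander.
- push_stick: Wooden push stick, about 250 mm long and 14 mm high, lying flat. Bystander.
There are look-alikes about, which are no part of the job. What is shaped like the stand but green is not meant. What is shaped like the part that bears pail_grip but pink is not meant.

How it is judged:
By the outcome, as a careful person would: the job done as asked, in the order asked, and still so for the second after the job is handed in, while the arm keeps its last pose, push and grip.
It also fails if it takes over 51 s, if anything falls off the work surface, if the arm or the gripper's body presses on something with over 40 N, if the wrist force passes 120 N, or if a joint passes its speed limit or range.

### The arm

A 6-joint arm with a two-finger parallel gripper is mounted at the origin on the work surface. World frame = base frame: x ahead of the robot, y to its left, z up, the work surface at z = 0. Lengths are in mm, angles in rad, forces in N, time in s.
With the tool pointing down it reaches from about 300 to 775 mm from the base axis. Payload 14.6 kg.
Tool frame: the origin (TCP) lies midway between the tips of the shut fingers; the grasp point (between the pads) lies arm.hold_point_z behind it (arm.hold_point_z is the distance from the TCP to the grasp point, in mm); z points along the fingers, y is the line along which they close (so a half turn about z gives the same grasp; the last joint's range is limited). The gripper opens to 94 mm and grips with 3 to 60 N. Pads are 16 mm wide; open, the fingers measure 119 mm over their backs; the gripper's body (75 mm by 177 mm) begins 78 mm behind the grasp point.
Start: joints at [-1.366, 0.3, 1.521, -0, 1.321, -0.067], TCP at [147.649, -529.801, 205.446] pointing down, gripper open.
Joint ranges: [-3.03, 3.03], [-0.79, 2.21], [0.23, 2.52], [-1.04, 4.18], [0, 3.07], [-2.55, 2.55]. Speed limits (rad/s): [2.22, 2.22, 2.57, 3.14, 3.14, 3.14].

### API

Orientations are given as a unit quaternion [x, y, z, w].
In Python, from rig import arm gives the robot as it stands.
- The arm moves only by the shell command python3 -m creep 'ROWS' [OPENING] [FORCE]. ROWS is JSON, a list that holds one entry, the list of rows, each a list of 4 numbers: the shift along the world's x, y, z in m, then the turn about the world's z in degrees. A call has 1 to 5 rows; each row is the pose to reach, as a shift and turn from the pose commanded when the call began; what a row does not reach only later rows make up. A row lasts 1/8 s, in which the tool goes at most 62.5 mm and 10.7 degrees, less where a joint would pass 70% of its speed; a pose out of reach is approached as far as the arm can. A call with a gripper value outside its range is refused whole. OPENING is the opening, from -1 (shut) to 1 (fully open), set as the call begins (- or left out, the last holds). The fingers move at their own pace and stop on an object; FORCE is the grip in N (left out, the last holds). Time passes only in rows, so rows that repeat a pose let the fingers close. It gives the time, the measured TCP pose, the force, the opening and the grip force at its end, in the units of the state.
- arm.read_state(): the state, without advancing time (a new reading comes with each control period).
- arm.snapshot(name): name is "scene" or "top" or "wrist"; returns the picture (384x512x3 uint8, red, green, blue); there is no depth.
- arm.calibration(name): a dict with "fovy" (degrees; the focal length in pixels is half the picture's height over the tangent of half this angle, whatever the lens; pixels are square), "cx", "cy" (the principal point, pixels), "k1" (the pictures are not rectified: a ray, as slopes to the right and down, at radius r is drawn at 1 + k1 r^2 times it, then the intrinsics apply), "R" (3x3) and "t" (3): a world point X has camera coordinates R X + t. Camera axes: x right, y down, z forward; pixel columns grow to the right and rows downward; lengths in mm; the calibration is good to about 2 mm. A picture is of the moment at which its call begins: read the wrist's pose just before it. calibration takes no time and is no camera call; for the wrist camera it gives the pose at the moment of the call.
- arm.finish_job(): hands the job in; it is judged then, once.
Trained networks look in the newest picture that a camera, given by its name, has taken for a name from the list of things; names that differ only in an ending like _2 or _b are one class to them, and where a whole thing is asked for, a point or a joint stands for the part that bears it (a point fixed in the world has none). Each returns a list of dicts, best first, with "confidence" (0 to 1); they miss things now and then, are a little off and sometimes report something else, mostly with a low value. They report only what shows in the picture. A call takes as long as a camera call. They do not tell look-alikes from the thing itself.
- arm.look_for(camera, thing): "centre" ([x, y, z] in mm, in world coordinates, good to about 4 mm: the middle of the surface that is visible of it).
- arm.masks_of(camera, thing): "mask" (384x512 bool, what is visible of it).
- arm.tip_of(camera, thing): "centre" ([x, y, z] in mm, in world coordinates, good to about 4 mm: a listed point, or the origin of a listed thing).
The state is a dict: "time": time; "qpos": joint angles; "joint_vel": joint speeds; "tau": joint torques, N m; "ee_pos": TCP position; "orientation": TCP orientation; "ft_force": force on the tool from outside, world axes, zero at the start; "wrist_torque": the same for the moment, N m; "width": opening from 0.0 (shut) to 1.0 (fully open); "grip_force": force on a finger pad.
Only numpy, scipy, OpenCV 4.12 (cv2) and the standard library are available. Lean on these libraries where they do the work, as an engineer would, in place of code of your own. Each camera call takes 0.05 s, during which the arm holds its last target. There are 200 camera calls.

## Working session

There is one attempt and no reset: what is moved stays moved. The work goes in short steps, Python scripts to look and compute and a shell command to move; the robot and the scene stay as the last step left them, time stands still between calls to the robot, and variables do not carry over. Pictures are saved under pics/ and viewed, at most 12 in all, crops included, and the job is handed in when it is done.

```bash
mkdir -p pics; ls; cat > h.py <<'E'
from rig import arm
import numpy as np, cv2
def save(cam,name,crop=None,scale=1):
    im=arm.snapshot(cam)
    o=im
    if crop: o=im[crop[1]:crop[3],crop[0]:crop[2]]
    if scale!=1: o=cv2.resize(o,None,fx=scale,fy=scale,interpolation=cv2.INTER_CUBIC)
    cv2.imwrite('pics/'+name,cv2.cvtColor(o,cv2.COLOR_RGB2BGR)); return im
def proj(cal,X):
    p=np.array(cal['R'])@np.array(X,float)+np.array(cal['t']); s=p[:2]/p[2]
    s=s*(1+cal['k1']*(s@s)); f=192/np.tan(np.radians(cal['fovy'])/2)
    return s*f+[cal['cx'],cal['cy']]
def ray(cal,uv):
    f=192/np.tan(np.radians(cal['fovy'])/2)
    d=(np.array(uv,float)-[cal['cx'],cal['cy']])/f; s=d.copy()
    for _ in range(20): s=d/(1+cal['k1']*(s@s))
    R=np.array(cal['R']); v=R.T@np.r_[s,1]; return -R.T@np.array(cal['t']), v/np.linalg.norm(v)
def tri(rays):
    A=0;b=0
    for c,v in rays:
        P=np.eye(3)-np.outer(v,v); A=A+P; b=b+P@c
    return np.linalg.solve(A,b)
def onz(cal,uv,z):
    c,v=ray(cal,uv); return c+v*(z-c[2])/v[2]
E
python3 - <<'E'
from h import *
print(arm.hold_point_z, arm.read_state())
a=save('scene','s1.png'); b=save('top','t1.png')
for cam in('scene','top'):
    cal=arm.calibration(cam)
    for th in('pail_grip','hook','stand','tray','cap_center','cap_seat','bottle'):
        for d in arm.tip_of(cam,th): print(cam,th,round(d['confidence'],2),np.round(d['centre']),np.round(proj(cal,d['centre'])))
E
```

```text
pics
18.8 {'time': 0.0, 'qpos': array([-1.36560887e+00,  3.00474452e-01,  1.52160025e+00, -2.43540148e-06,
        1.32072449e+00, -6.66121997e-02]), 'joint_vel': array([ 1.50945266e-03, -1.02221208e-03, -1.09908018e-03, -1.53741968e-03,
       -5.28706260e-05,  1.15210843e-03]), 'tau': array([-4.52463360e-05, -5.31810415e+01, -3.52743459e+01,  7.08816829e-02,
        2.42544775e-02, -1.19311371e-04]), 'ee_pos': array([ 147.58934204, -529.53916091,  204.8763923 ]), 'orientation': array([ 9.90779600e-01,  1.35482174e-01, -4.29425566e-05, -6.01741306e-04]), 'ft_force': array([-0.03256489,  0.24796625,  1.40505943]), 'wrist_torque': array([-0.00204733, -0.01249706,  0.01382208]), 'grip_force': 0.0, 'width': 1.0002239874964478}
scene pail_grip 0.73 [426. 359. 107.] [341. 145.]
scene pail_grip 0.58 [552. 281. 214.] [332. 157.]
scene hook 0.79 [552. 292. 232.] [337. 152.]
scene hook 0.67 [544. 491. 231.] [410. 139.]
scene stand 0.88 [582. 295.  -3.] [331. 213.]
scene stand 0.67 [566. 501.   4.] [397. 196.]
scene tray 0.7 [546.   0.  -3.] [228. 219.]
scene cap_center 0.67 [ 537. -287.  144.] [114. 203.]
scene cap_seat 0.87 [ 537. -287.  144.] [114. 203.]
scene bottle 0.94 [ 533. -283.    1.] [128. 231.]
top pail_grip 0.84 [549. 286. 213.] [198. 184.]
top pail_grip 0.72 [430. 363. 106.] [177. 228.]
top hook 0.97 [544. 496. 232.] [117. 185.]
top hook 0.95 [554. 286. 229.] [197. 182.]
top stand 0.75 [566. 501.  -3.] [143. 185.]
top stand 0.74 [576. 295.  -3.] [207. 182.]
top stand 0.17 [554. 287. 229.] [196. 182.]
top tray 0.97 [551.   2.  -2.] [298. 191.]
top cap_center 0.85 [ 536. -279.  144.] [401. 193.]
top cap_center 0.74 [ 534. -284.    2.] [387. 197.]
top cap_seat 0.63 [ 530. -282.  142.] [402. 196.]
top cap_seat 0.62 [ 538. -282.  144.] [402. 193.]
top bottle 0.67 [ 534. -278.    3.] [386. 197.]
```

View pics/s1.png

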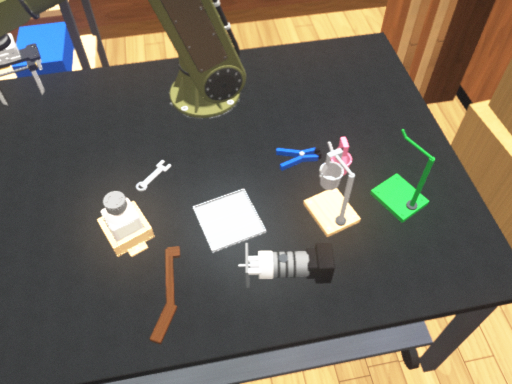

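View pics/t1.png

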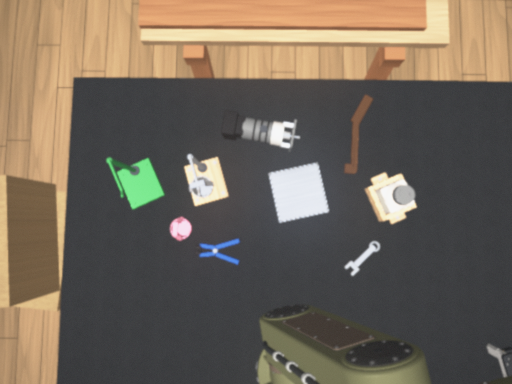

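The scene picture shows the steel pail hanging on the plywood stand at scene (331,172) / top (200,187). The lookalikes are the pink pail on the bench at scene (341,150) / top (180,229) and the green stand at scene (410,190) / top (135,183). The tray is at top (298,192) and the bottle with its grey cap at top (403,195). By description I choose the steel pail on the wood stand. Next I move the wrist camera closer.

```bash
python3 -m creep '[[[0.2,0.1,0.2,0],[0.2,0.1,0.2,0],[0.2,0.1,0.2,0],[0.2,0.1,0.2,0],[0.2,0.1,0.2,0]]]' 1 && python3 -m creep '[[[0.05,0.3,0,0],[0.05,0.3,0,0],[0.05,0.3,0,0],[0.05,0.3,0,0],[0.05,0.3,0,0]]]' && python3 - <<'E'
from h import *
c=arm.calibration('wrist'); R=np.array(c['R']); print(c['fovy'],-R.T@c['t'],R.T[:,2],R.T[:,0])
s=arm.read_state();print(s['ee_pos'],s['qpos'])
E
```

```text
time: 1.42
ee_pos: [349.0, -428.7, 407.4]
orientation: [0.991, 0.136, 0.0, 0.001]
ft_force: [1.4, 0.5, 0.9]
width: 1.0
grip_force: 0.0
time: 2.05
ee_pos: [397.5, -127.7, 405.7]
orientation: [0.991, 0.136, 0.0, 0.0]
ft_force: [-0.0, 0.0, -0.3]
width: 0.996
grip_force: 0.0
62.25286440039688 [ 468.51714646 -106.72013024  586.45870599] [-0.25230643 -0.06992173 -0.96511782] [ 2.67837148e-01 -9.63464174e-01 -2.17540803e-04]
[ 397.47517736 -127.72290645  405.71663313] [-3.98758727e-01 -7.67838743e-02  1.48471549e+00  1.02372435e-04
  1.73287727e+00  9.00013228e-01]
```

```bash
python3 -m creep '[[[0.03,0.3,0,0],[0.03,0.3,0,0],[0.03,0.3,0,0],[0.03,0.3,0,0],[0.03,0.3,0,0]]]' && python3 - <<'E'
from h import *
import pickle
def shot(n):
    cal=arm.calibration('wrist'); im=save('wrist',n+'.png')
    out={'cal':cal,'im':im}
    for th in('pail_grip','hook','stand'):
        for d in arm.tip_of('wrist',th): print(th,round(d['confidence'],2),np.round(d['centre'],1),np.round(proj(cal,d['centre'])))
    pickle.dump(out,open(n+'.pkl','wb'))
shot('w1')
E
```

```text
time: 2.68
ee_pos: [427.3, 172.5, 405.6]
orientation: [0.991, 0.136, 0.0, -0.0]
ft_force: [0.5, -0.1, -0.4]
width: 1.002
grip_force: 0.0
pail_grip 0.81 [427.3 365.8 106.9] [127. 125.]
pail_grip 0.76 [544.7 288.9 214.4] [178.  42.]
hook 0.69 [549.  284.1 230. ] [180.  35.]
stand 0.63 [582.4 296.1  -1.7] [207.  43.]
stand 0.55 [568.7 502.3  -1.2] [84. 15.]
```

View pics/w1.png

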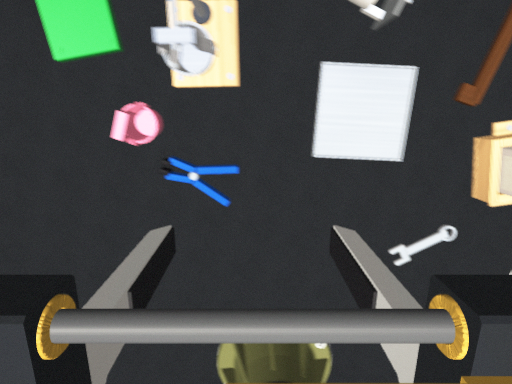

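w1 shows the steel pail on its hook at (190,45) over the wooden base, the pink pail at (137,124), the green base at (80,25) and the tray at (365,110). Moving closer for a second, near-vertical view.

```bash
python3 -m creep '[[[0.05,0.09,0,0],[0.05,0.09,0,0],[0.05,0.09,0,0]]]' && python3 - <<'E'
from h import *
import pickle
cal=arm.calibration('wrist'); im=save('wrist','w2.png',(0,0,400,300),2)
for th in('pail_grip','hook','stand'):
    for d in arm.tip_of('wrist',th): print(th,round(d['confidence'],2),np.round(d['centre'],1),np.round(proj(cal,d['centre'])))
pickle.dump({'cal':cal,'im':im},open('w2.pkl','wb'))
for n in('w1','w2'):
    p=pickle.load(open(n+'.pkl','rb')); c=p['cal']; g=cv2.cvtColor(p['im'],cv2.COLOR_RGB2HSV)
    m=((g[...,0]>10)&(g[...,0]<25)&(g[...,1]>60)&(g[...,2]>150)).astype(np.uint8)
    k,l,st,ce=cv2.connectedComponentsWithStats(m)
    for i in range(1,k):
        if st[i,4]>300: print(n,st[i],ce[i])
E
```

```text
time: 3.25
ee_pos: [478.6, 260.4, 404.2]
orientation: [0.991, 0.136, -0.001, 0.0]
ft_force: [-0.5, -0.1, -0.7]
width: 1.002
grip_force: 0.0
pail_grip 0.63 [428.8 364.  107. ] [179. 173.]
pail_grip 0.58 [543.1 285.2 215.1] [247. 114.]
hook 0.87 [545.8 493.  234.4] [51. 55.]
hook 0.71 [548.9 285.3 229.2] [248. 109.]
stand 0.83 [ 5.718e+02  5.054e+02 -5.000e-01] [129.  60.]
stand 0.7 [577.3 296.9  -1.7] [248.  91.]
w1 [170   0  70  88 583] [224.00171527  51.77530017]
w1 [ 472  120   40   87 1429] [485.0139958  164.84184745]
w1 [ 430  295   39   65 1007] [451.53028798 325.97815293]
w2 [504 177   8  60 355] [508.37746479 208.7971831 ]
w2 [ 430  295   39   65 1007] [451.58788481 326.01986097]
```

View pics/w2.png

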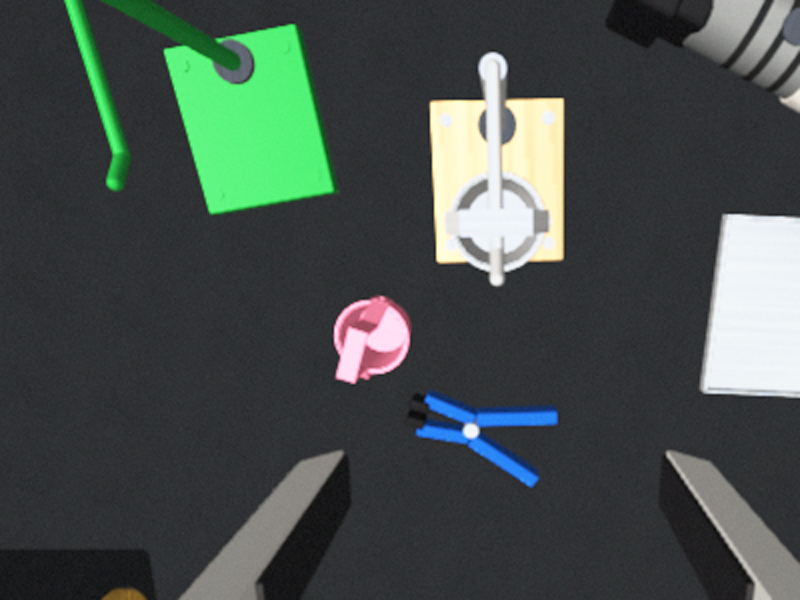

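w2 (2× crop) confirms the choice: a steel pail with a broad bail bar at (497,222), on a hook arm running from (493,66) to the tip at (498,280), over a wooden base with corners (430,101), (563,99), (564,260), (438,263). The pink pail and green stand are separate.

```bash
python3 - <<'E'
from h import *
import pickle
p=pickle.load(open('w2.pkl','rb')); c=p['cal']
C=[onz(c,np.array(q)/2,18) for q in((430,101),(563,99),(564,260),(438,263))]
print(np.round(C,1), np.mean(C,0))
for a,b in((3,0),(2,1)): print(np.degrees(np.arctan2(*(C[b]-C[a])[[1,0]])),np.linalg.norm(C[b]-C[a]))
for a,b in((1,0),(2,3)): print(np.degrees(np.arctan2(*(C[b]-C[a])[[1,0]]))-90,np.linalg.norm(C[b]-C[a]))
t=onz(c,(249,139.5),246);u=onz(c,(246.5,33),233);b=onz(c,(248.5,111),232); print(t,u,b,np.degrees(np.arctan2(*(u-t)[[1,0]])),np.degrees(np.arctan2(*(u-b)[[1,0]])))
# triangulated bail top by NCC of the bar between w1, w2 and hook/bail via other cams
w1=pickle.load(open('w1.pkl','rb'))
cv2.imwrite('pics/w1c.png',cv2.resize(w1['im'][0:100,130:260,::-1],None,fx=5,fy=5,interpolation=cv2.INTER_CUBIC))
print(proj(w1['cal'],b))
E
```

```text
[[622.7 364.8  18. ]
 [653.4 260.1  18. ]
 [529.7 221.5  18. ]
 [497.7 327.   18. ]] [575.8791385 293.3520298  18.       ]
16.822676877481268 130.59300035740623
17.325162112705616 129.55289826625952
16.315457117410844 109.1350051943043
16.863706477473784 110.26692424415968
[519.19622741 276.24276499 246.        ] [619.37057729 306.53065916 233.        ] [546.89089681 284.5525477  232.        ] 16.822785856434848 16.868948582483565
[178.73252659  37.0386579 ]
```

View pics/w1c.png

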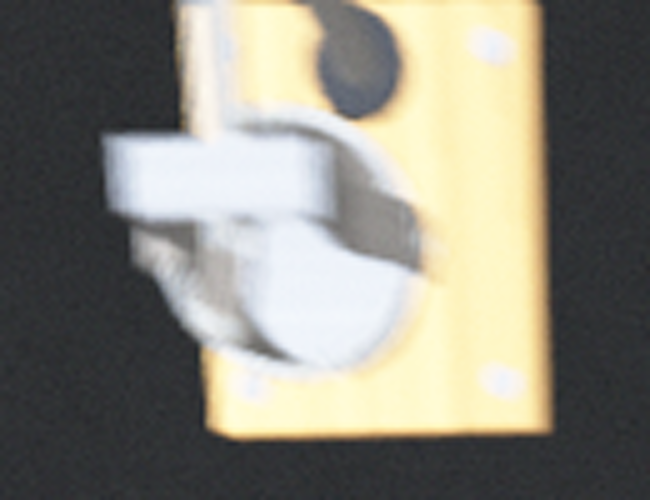

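```bash
python3 - <<'E'
from h import *
import pickle
c1=pickle.load(open('w1.pkl','rb'))['cal'];c2=pickle.load(open('w2.pkl','rb'))['cal']
print(onz(c1,(240.2,86.2),18),onz(c2,(282,130),18))
print(onz(c1,(171.6,86.6),18),onz(c2,(219,131.5),18))
print('bail tri',tri([ray(c1,(173.7,35.2)),ray(c2,(247.8,110.8))]))
# stereo from scene and top nets
for cam in('scene','top'):
    arm.snapshot(cam)
    for d in arm.tip_of(cam,'hook')+arm.tip_of(cam,'pail_grip'): print(cam,d['confidence'],d['centre'])
E
```

```text
[529.84463107 223.39814239  18.        ] [529.7032945  221.49566711  18.        ]
[498.01033395 335.12182243  18.        ] [497.71529534 327.0208418   18.        ]
bail tri [546.16240029 285.65856107 245.56280928]
scene 0.82 [543.3, 491.7, 230.0]
scene 0.59 [555.5, 291.0, 231.6]
scene 0.31 [580.0, 293.6, -2.4]
scene 0.84 [428.2, 360.6, 105.0]
scene 0.55 [550.4, 278.1, 212.4]
top 0.91 [557.6, 284.1, 229.2]
top 0.69 [544.7, 498.2, 232.8]
top 0.74 [429.1, 363.1, 104.2]
top 0.65 [547.3, 284.4, 214.2]
```

```bash
python3 -m creep '[[[0.069,0.0245,0,1.2],[0.069,0.0245,0,1.2],[0.069,0.0245,-0.12,1.2],[0.069,0.0245,-0.12,1.2],[0.069,0.0245,-0.12,1.2]]]' && python3 - <<'E'
from h import *
cal=arm.calibration('wrist'); save('wrist','w3.png')
for th in('pail_grip','hook'):
    for d in arm.tip_of('wrist',th): print(th,round(d['confidence'],2),np.round(d['centre'],1),np.round(proj(cal,d['centre'])))
s=arm.read_state();print(s['ee_pos'],s['qpos'],s['orientation'])
for X in((547.5,285,212),(547.5,285,233)): print(proj(cal,X))
E
```

```text
time: 4.38
ee_pos: [545.4, 284.1, 282.0]
orientation: [0.989, 0.146, -0.004, 0.001]
ft_force: [-0.9, 0.1, 0.6]
width: 0.999
grip_force: 0.0
pail_grip 0.91 [547.1 289.4 211.7] [248. 199.]
pail_grip 0.77 [427.6 368.7 109.1] [158. 248.]
pail_grip 0.34 [549.6 284.3 229.9] [255. 204.]
hook 0.86 [550.  283.3 230. ] [256. 204.]
[547.43605674 285.04049905 288.92225668] [4.20712654e-01 4.08306138e-01 1.18502701e+00 2.02828077e-05
 1.54376353e+00 1.69873504e+00] [ 9.89302085e-01  1.45864086e-01  2.16118116e-03 -6.18733346e-04]
[253.17669321 199.84704349]
[253.2848053  207.65828865]
```

View pics/w3.png

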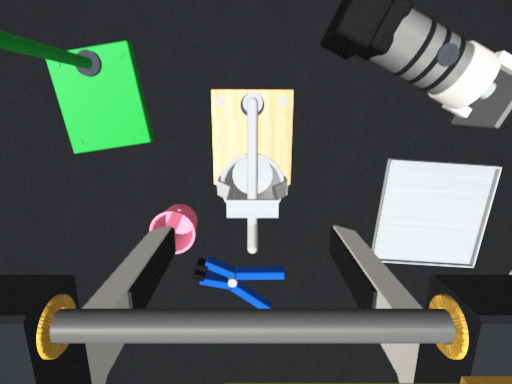

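w3 shows the bail bar centred at (252,208), predicted at (253,208), and the hook arm vertical in the picture at column 252. The grasp is aligned, so I descend and close.

```bash
python3 -m creep '[[[0,0,-0.06,0],[0,0,-0.091,0],[0,0,-0.091,0],[0,0,-0.091,0]]]' && python3 -m creep '[[[0,0,0,0],[0,0,0,0],[0,0,0,0],[0,0,0,0],[0,0,0,0]]]' -1 20
```

```text
time: 5.03
ee_pos: [547.8, 285.2, 197.7]
orientation: [0.989, 0.146, 0.002, -0.001]
ft_force: [0.2, 0.0, 0.1]
width: 1.0
grip_force: 0.0
time: 5.65
ee_pos: [546.7, 284.7, 194.5]
orientation: [0.989, 0.146, -0.0, 0.0]
ft_force: [0.3, 0.9, 0.0]
width: 0.504
grip_force: 0.0
```

```bash
python3 -m creep '[[[0,0,0,0],[0,0,0,0],[0,0,0,0],[0,0,0,0]]]'
```

```text
time: 6.15
ee_pos: [546.7, 284.7, 194.4]
orientation: [0.989, 0.146, 0.0, 0.0]
ft_force: [0.3, 0.4, 0.4]
width: 0.412
grip_force: 20.0
```

```bash
python3 -m creep '[[[0,0,0.018,0],[0,0,0.035,0],[0,0,0.035,0]]]' - 25 && python3 -m creep '[[[-0.024,-0.007,0,0],[-0.048,-0.0145,0,0],[-0.077,-0.023,0,0],[-0.077,-0.023,0,0]]]'
```

```text
time: 6.52
ee_pos: [547.2, 285.0, 231.7]
orientation: [0.989, 0.146, 0.002, -0.0]
ft_force: [0.3, 0.2, -0.9]
width: 0.416
grip_force: 25.0
time: 7.02
ee_pos: [468.6, 261.5, 229.8]
orientation: [0.989, 0.146, 0.0, -0.0]
ft_force: [-0.2, 0.5, -0.2]
width: 0.419
grip_force: 25.0
```

```bash
python3 -m creep '[[[0.03,-0.06,0,0],[0.05,-0.12,0,0],[0.06,-0.18,0,0],[0.07,-0.24,0,0],[0.08,-0.26,0,0]]]' && python3 - <<'E'
from h import *
cal=arm.calibration('wrist'); im=save('wrist','w4.png')
for cam in('wrist','top','scene'):
    if cam!='wrist': arm.snapshot(cam)
    for d in arm.tip_of(cam,'tray'): print(cam,round(d['confidence'],2),np.round(d['centre'],1))
    for d in arm.tip_of(cam,'pail_grip'): print(cam,round(d['confidence'],2),np.round(d['centre'],1))
    for d in arm.masks_of(cam,'tray')[:1]:
        m=d['mask'].astype(np.uint8); k,_=max([(q,cv2.contourArea(q)) for q in cv2.findContours(m,0,2)[0]],key=lambda t:t[1])
        r=cv2.boxPoints(cv2.minAreaRect(k)); cc=cal if cam=='wrist' else arm.calibration(cam)
        P=[onz(cc,q,12) for q in r]; print(np.round(r),np.round(P),np.round(np.mean(P,0)))
s=arm.read_state();print(s['ee_pos'],s['qpos'])
E
```

```text
time: 7.65
ee_pos: [550.3, -1.6, 229.3]
orientation: [0.99, 0.144, -0.0, 0.0]
ft_force: [0.5, 0.7, -1.2]
width: 0.414
grip_force: 25.0
wrist 0.92 [ 5.486e+02 -2.500e+00 -3.000e-01]
wrist 0.17 [552.   4. 249.]
wrist 0.58 [ 5.322e+02 -2.859e+02 -1.000e-01]
wrist 0.57 [552.6   3.5 246.4]
[[185. 229.]
 [187. 104.]
 [319. 106.]
 [317. 231.]] [[ 448.   63.   12.]
 [ 605.   98.   12.]
 [ 648.  -56.   12.]
 [ 496. -107.   12.]] [549.  -1.  12.]
top 0.59 [552.1   6.1  -1.3]
top 0.75 [432.6 361.  106.6]
[[298. 191.]
 [328. 191.]
 [328. 206.]
 [298. 206.]] [[550.   2.  12.]
 [551. -93.  12.]
 [503. -92.  12.]
 [502.   2.  12.]] [527. -45.  12.]
scene 0.85 [546.1   1.3  -1.8]
scene 0.77 [ 5.509e+02 -2.000e-01  2.479e+02]
scene 0.64 [424.9 359.3 105.4]
[[192. 206.]
 [248. 185.]
 [266. 232.]
 [211. 254.]] [[491. -95.  12.]
 [445.  76.  12.]
 [618.  97.  12.]
 [656. -63.  12.]] [552.   4.  12.]
[549.60300629   2.15305858 229.51523646] [-6.27284107e-02  2.81325815e-01  1.48850528e+00  7.32062208e-06
  1.37162080e+00  1.21463081e+00]
```

View pics/w4.png

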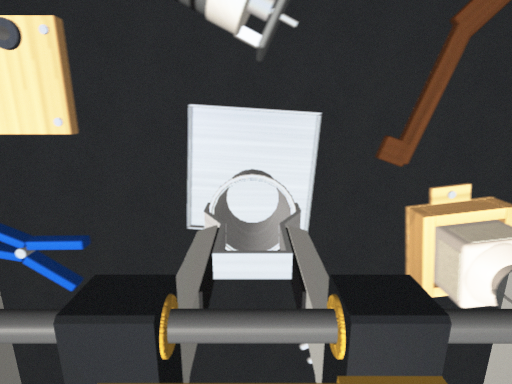

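w4 shows the pail hanging upright at (252,200) over the tray (185–320,104–231), its axis within about 3 mm of the tray's middle (549,0). Lowering.

```bash
python3 -m creep '[[[0,0,-0.05,0],[0,0,-0.1,0],[0,0,-0.127,0],[0,0,-0.13,0],[0,0,-0.13,0]]]' && python3 -m creep '[[[0,0,-0.003,0],[0,0,-0.005,0],[0,0,-0.006,0],[0,0,-0.006,0]]]'
```

```text
time: 8.88
ee_pos: [550.2, 1.7, 100.6]
orientation: [0.989, 0.146, 0.001, 0.0]
ft_force: [0.5, -0.5, -1.0]
width: 0.414
grip_force: 25.0
time: 9.38
ee_pos: [549.7, 1.7, 93.5]
orientation: [0.989, 0.146, 0.0, 0.0]
ft_force: [-0.1, -0.1, -1.3]
width: 0.411
grip_force: 25.0
```

```bash
python3 -m creep '[[[0,0,-0.001,0],[0,0,-0.001,0],[0,0,-0.001,0]]]'; python3 -m creep '[[[0,0,-0.001,0],[0,0,-0.001,0],[0,0,-0.001,0]]]'
```

```text
time: 9.75
ee_pos: [549.7, 1.7, 92.5]
orientation: [0.989, 0.146, 0.0, 0.0]
ft_force: [0.2, -0.2, -1.3]
width: 0.414
grip_force: 25.0
time: 10.12
ee_pos: [549.9, 1.7, 92.5]
orientation: [0.989, 0.146, 0.0, 0.0]
ft_force: [-3.1, -0.9, 9.7]
width: 0.413
grip_force: 25.0
```

```bash
python3 -m creep '[[[0,0,0.0008,0],[0,0,0.0008,0]]]' && python3 -m creep '[[[0,0,0,0],[0,0,0,0],[0,0,0,0],[0,0,0,0],[0,0,0,0]]]' 0.9 && python3 -m creep '[[[0,0,0.03,0],[0,0,0.08,0],[0,0,0.14,0],[0,0,0.18,0],[0,0,0.18,0]]]' && python3 - <<'E'
from h import *
cal=arm.calibration('wrist'); im=save('wrist','w5.png')
for cam in('wrist','scene','top'):
    if cam!='wrist': arm.snapshot(cam)
    for th in('pail_grip','cap_center','cap_seat'):
        for d in arm.tip_of(cam,th): print(cam,th,round(d['confidence'],2),np.round(d['centre'],1))
E
```

```text
time: 10.38
ee_pos: [549.8, 1.7, 92.5]
orientation: [0.989, 0.146, 0.0, 0.0]
ft_force: [-1.8, 0.2, 4.9]
width: 0.418
grip_force: 25.0
time: 11.0
ee_pos: [549.7, 1.7, 92.2]
orientation: [0.989, 0.146, -0.0, -0.0]
ft_force: [0.3, -0.6, -0.6]
width: 0.909
grip_force: 0.0
time: 11.62
ee_pos: [550.5, 1.7, 275.3]
orientation: [0.989, 0.146, 0.003, 0.001]
ft_force: [-0.2, -0.4, -1.2]
width: 0.949
grip_force: 0.0
wrist pail_grip 0.67 [550.1   3.1 108.7]
wrist cap_center 0.61 [ 535.2 -282.6  140.9]
wrist cap_seat 0.4 [579.9 295.6  -3.2]
scene pail_grip 0.71 [553.9  -1.7 110.3]
scene pail_grip 0.64 [426.2 357.9 106.4]
scene cap_center 0.94 [ 534.  -285.2  142.7]
scene cap_center 0.58 [ 536.  -288.   143.4]
scene cap_seat 0.86 [ 533.7 -287.6  142.9]
top pail_grip 0.82 [431.  362.1 105.3]
top pail_grip 0.56 [550.9  -2.1 110.3]
top cap_center 0.9 [ 536.  -283.7  144. ]
top cap_seat 0.63 [ 528.7 -283.3  145.6]
```

```bash
python3 -m creep '[[[-0.07,-0.29,0.03,0],[-0.07,-0.29,0.03,0],[-0.07,-0.29,0.03,0],[-0.07,-0.29,0.03,0],[-0.07,-0.29,0.03,0]]]' 1 && python3 -m creep '[[[0,0,0,0]]]' && python3 - <<'E'
from h import *
import pickle
cal=arm.calibration('wrist'); im=save('wrist','w6.png')
pickle.dump({'cal':cal,'im':im},open('w6.pkl','wb'))
for th in('cap_center','cap_seat'):
    for d in arm.tip_of('wrist',th): print(th,round(d['confidence'],2),np.round(d['centre'],1),np.round(proj(cal,d['centre'])))
s=arm.read_state();print(s['ee_pos'],s['qpos'])
E
```

```text
time: 12.85
ee_pos: [478.7, -290.5, 302.5]
orientation: [0.989, 0.145, 0.0, 0.0]
ft_force: [1.2, -0.4, 1.3]
width: 0.999
grip_force: 0.0
time: 12.98
ee_pos: [478.6, -291.0, 302.1]
orientation: [0.99, 0.144, -0.0, 0.0]
ft_force: [-0.9, 0.3, -0.7]
width: 0.998
grip_force: 0.0
cap_center 0.61 [ 532.6 -279.4  141.2] [257. 128.]
[ 479.84963679 -287.57450731  302.07010777] [-6.05463157e-01  2.68763168e-01  1.33912387e+00  1.78176839e-04
  1.53405810e+00  6.72085107e-01]
```

View pics/w6.png

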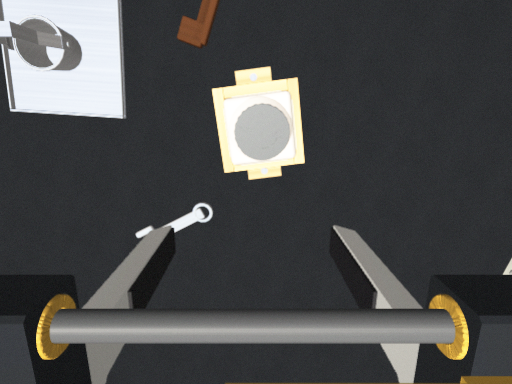

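w6 shows the pail standing upright in the tray at (45,45) and the grey cap's top disc at (263,131) on the bottle. Now I locate its axis.

```bash
python3 - <<'E'
from h import *
import pickle
p=pickle.load(open('w6.pkl','rb'))
def cap(im,cal,seed):
    h=cv2.cvtColor(im,cv2.COLOR_RGB2HSV); v=im[seed[1]-3:seed[1]+4,seed[0]-3:seed[0]+4].reshape(-1,3).mean(0)
    m=(np.abs(im.astype(float)-v).max(2)<22).astype(np.uint8); k,l=cv2.connectedComponents(m)
    m=(l==l[seed[1],seed[0]]).astype(np.uint8); m=cv2.morphologyEx(m,cv2.MORPH_OPEN,np.ones((5,5)))
    c=max(cv2.findContours(m,0,2)[0],key=cv2.contourArea); e=cv2.fitEllipse(c); return e
for cal,im,seed in((p['cal'],p['im'],(263,131)),):
    e=cap(im,cal,seed); print(e,onz(cal,e[0],159),onz(cal,e[0],144))
# fresh second picture, settled
c=arm.calibration('wrist'); im=arm.snapshot('wrist'); e=cap(im,c,(263,131)); print(e,onz(c,e[0],159))
E
```

```text
((261.88958740234375, 131.40817260742188), (53.94929122924805, 55.18296432495117), 23.04997444152832) [ 531.95590328 -284.08576866  159.        ] [ 531.14343796 -284.79610281  144.        ]
((265.1806945800781, 133.66119384765625), (53.88542175292969, 55.268062591552734), 21.980119705200195) [ 531.97233274 -284.20090227  159.        ]
```

```bash
python3 -m creep '[[[0.0528,0.0041,0,0],[0.0528,0.0041,-0.05,0],[0.0528,0.0041,-0.11,0],[0.0528,0.0041,-0.11,0],[0.0528,0.0041,-0.11,0]]]' && python3 - <<'E'
from h import *
c=arm.calibration('wrist'); im=save('wrist','w7.png'); print(arm.read_state()['ee_pos'])
print(proj(c,(532,-284.2,159)))
E
```

```text
time: 13.8
ee_pos: [533.5, -284.1, 195.1]
orientation: [0.989, 0.146, 0.001, 0.001]
ft_force: [-0.3, 0.3, 0.2]
width: 0.997
grip_force: 0.0
[ 533.54344479 -284.33042996  195.51048538]
[253.28022921 218.46631868]
```

View pics/w7.png

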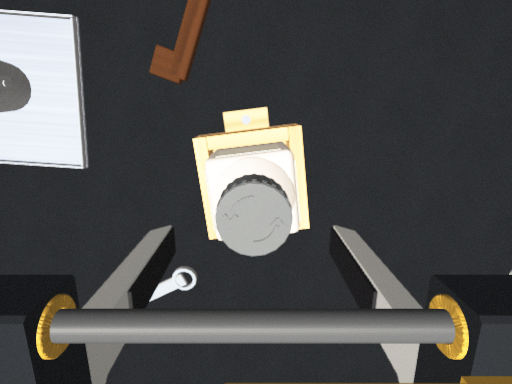

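w7 shows the cap's top disc at (254,216), about 2 px from the prediction and centred between the fingers, so I descend and grip.

```bash
python3 -m creep '[[[0,0,-0.04,0],[0,0,-0.065,0],[0,0,-0.065,0],[0,0,-0.065,0]]]' && python3 -m creep '[[[0,0,0,0],[0,0,0,0],[0,0,0,0],[0,0,0,0],[0,0,0,0]]]' -1 45
```

```text
time: 14.35
ee_pos: [533.4, -284.7, 129.8]
orientation: [0.989, 0.146, 0.001, 0.001]
ft_force: [-0.0, 0.2, -0.1]
width: 0.999
grip_force: 0.0
time: 14.98
ee_pos: [532.6, -284.6, 127.4]
orientation: [0.989, 0.146, 0.0, 0.0]
ft_force: [0.4, -4.4, -1.4]
width: 0.589
grip_force: 45.0
```

```bash
python3 -m creep '[[[0,0,-0.002,0],[0,0,-0.004,0],[0,0,-0.0065,0],[0,0,-0.0065,0],[0,0,-0.0065,0]]]'
```

```text
time: 15.6
ee_pos: [532.7, -284.6, 121.5]
orientation: [0.989, 0.146, 0.0, 0.001]
ft_force: [-1.5, -3.2, 6.1]
width: 0.592
grip_force: 45.0
```

```bash
python3 -m creep '[[[0,0,-0.0005,0],[0,0,-0.0005,7],[0,0,-0.0005,14],[0,0,-0.0005,21],[0,0,-0.0005,28]]]' && python3 -m creep '[[[0,0,0,8],[0,0,0,16],[0,0,0,24],[0,0,0,32],[0,0,0,32]]]'
```

```text
time: 16.23
ee_pos: [532.9, -284.9, 121.4]
orientation: [0.924, 0.383, 0.0, 0.001]
ft_force: [1.0, -3.2, 7.6]
width: 0.591
grip_force: 45.0
time: 16.85
ee_pos: [533.1, -284.9, 121.5]
orientation: [0.783, 0.622, 0.0, 0.001]
ft_force: [1.9, -2.7, 7.5]
width: 0.594
grip_force: 45.0
```

```bash
python3 -m creep '[[[0,0,0.004,0],[0,0,0.008,0],[0,0,0.012,0],[0,0,0.012,0]]]'; python3 - <<'E'
from h import *
save('wrist','w8.png',(150,80,400,330),2)
E
```

```text
time: 17.35
ee_pos: [533.0, -284.8, 132.8]
orientation: [0.784, 0.621, 0.0, 0.001]
ft_force: [2.3, -4.3, 2.1]
width: 0.589
grip_force: 45.0
```

View pics/w8.png

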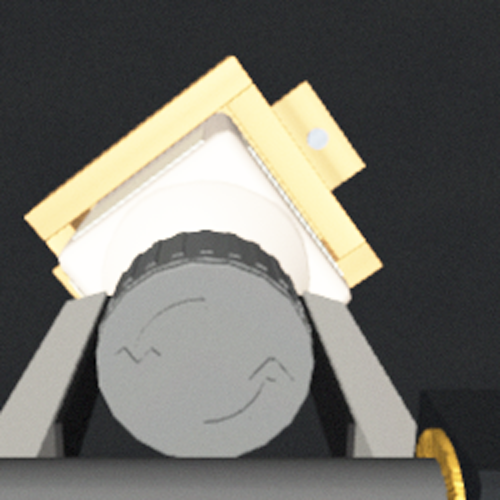

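w8 shows the cap turned with the gripper: its arrows have kept their place relative to the fingers while the bottle looks rotated about 60°. It rises with no downward pull. Lifting to about 60 mm above the seat.

```bash
python3 -m creep '[[[0,0,0.012,0],[0,0,0.026,0],[0,0,0.042,0],[0,0,0.055,0],[0,0,0.055,0]]]' && python3 -m creep '[[[0,0,0,0],[0,0,0,0],[0,0,0,0],[0,0,0,0]]]'; python3 - <<'E'
from h import *
for cam in('wrist','scene','top'):
    im=arm.snapshot(cam)
    for th in('cap_center','pail_grip'):
        for d in arm.tip_of(cam,th): print(cam,th,round(d['confidence'],2),np.round(d['centre'],1))
im=save('scene','s9.png',(60,100,400,300),2)
E
```

```text
time: 18.02
ee_pos: [532.8, -284.3, 188.5]
orientation: [0.784, 0.621, 0.0, 0.001]
ft_force: [0.2, 0.4, 0.0]
width: 0.593
grip_force: 45.0
time: 18.52
ee_pos: [532.4, -284.2, 187.1]
orientation: [0.784, 0.621, -0.0, -0.0]
ft_force: [-0.7, -0.2, -0.6]
width: 0.594
grip_force: 45.0
wrist cap_center 0.8 [ 531.5 -277.7  204.4]
scene cap_center 0.68 [ 538.2 -285.9  201.8]
scene pail_grip 0.95 [555.2  -2.2 111.5]
scene pail_grip 0.63 [425.5 361.5 106.7]
top cap_center 0.77 [ 532.9 -284.7  202.3]
top pail_grip 0.73 [552.1   1.3 109.6]
top pail_grip 0.59 [429.8 364.8 105.9]
```

View pics/s9.png

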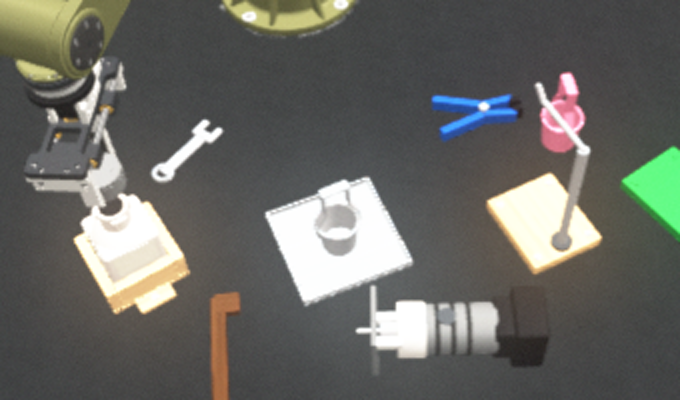

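The last picture shows the open bottle at (115,215) with the cap held above it, the pail upright in the tray at (338,230), and the bystanders where they were.

```bash
python3 -c "
from rig import arm
print(arm.finish_job())"
```

```text
the job is handed in; nothing more can be done
None
```

The pail stands upright near the middle of the tray, the cap is off and held level about 60 mm above the bottle, and the job is handed in at about 19 s; no verdict was returned.

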